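# Hold the lane gate on its hinge for pinning

### The arm

A 6-joint arm with a two-finger parallel gripper is mounted at the origin on the work surface. World frame = base frame: x ahead of the robot, y to its left, z up, the work surface at z = 0. Lengths are in m, angles in rad, forces in N, time in s.
With the tool pointing down it reaches from about 0.3 to 0.775 m from the base axis. Payload 14.6 kg.
Tool frame: the origin (TCP) lies at the very end of the fingers, on their centre line; the grasp point (between the pads) lies 19 mm behind it (pinch_z is the distance from the TCP to the grasp point, in m); z points along the fingers, y is the direction in which the jaws open and shut (so a half turn about z gives the same grasp; the last joint's range is limited). The gripper opens to 94 mm and grips with 3 to 60 N. Pads are 16 mm wide; open, the fingers measure 119 mm over their backs; the gripper's body (75 mm by 177 mm) begins 78 mm behind the grasp point.
Start: joints at [1.255, 0.3, 1.521, -0, 1.321, -0.067], TCP at [0.135, 0.533, 0.205] pointing down, gripper open.
Joint ranges: [-3.03, 3.03], [-0.79, 2.21], [0.23, 2.52], [-1.04, 4.18], [0, 3.07], [-2.55, 2.55]. Speed limits (rad/s): [2.22, 2.22, 2.57, 3.14, 3.14, 3.14].

### API

Orientations are given as [roll, pitch, yaw] about the fixed x, y, z axes, in that order (R = Rz(yaw) Ry(pitch) Rx(roll)).
In Python, from station import get_obs, camera, hand_in, pinch_z gives the robot as it stands.
- The arm moves only by the tool servo_tool, never from a script. Its argument "moves" is a list that holds one entry, the list of rows, each a list of 7 numbers: the turn, a rotation vector about the tool's x, y, z normalised to -1 to 1, where 1 is pi/2 rad, then the shift along the tool's x, y, z normalised to -1 to 1, where 1 is 500 mm, then the closure, from 0 (fully open) to 1 (shut). In form: [[[rx, ry, rz, x, y, z, hand], ...]]. A call has 1 to 12 rows; each row is the pose to reach, as a shift and turn from the pose measured when the call began, along the tool's axes at that moment; what a row does not reach only later rows make up. A row lasts 1/12 s, in which the tool goes at most 41.7 mm and 7.16 degrees, less where a joint would pass 70% of its speed; a pose out of reach is approached as far as the arm can. A call with a number of a shift or a turn outside -1 to 1 is refused whole. A call with a gripper value outside its range is refused whole. The fingers move at their own pace and stop on an object; "squeeze" is the grip in N (left out, the last holds). Time passes only in rows, so rows that repeat a pose let the fingers close. It gives the time, the measured TCP pose, the force and the opening at its end, in the units of the state.
- get_obs(): the state, without advancing time (a new reading comes with each control period).
- camera(name): name is "scene" or "top" or "wrist"; returns a dict with "color" (480x640x3 uint8, red, green, blue), "intrinsics" (3x3 intrinsics, pixels), "distortion" ([k1, k2, p1, p2, k3] as OpenCV has them; the pictures are not rectified), "rvec" (rotation vector, rad) and "tvec" (3), from world to camera coordinates, as OpenCV has them. Camera axes: x right, y down, z forward; pixel columns grow to the right and rows downward; lengths in m; the calibration is good to about 2 mm. A picture is of the moment at which its call begins. There is no depth.
- hand_in(): hands the job in, once; it reports no verdict.
The state is a dict: "time_s": time; "qpos": joint angles; "joint_vel": joint speeds; "tau": joint torques, N m; "ee_pos": TCP position; "eef_rot": TCP orientation; "force": force on the tool from outside, world axes, zero at the start; "moment": the same for the moment, N m; "grip_width": finger opening in m.
Only numpy, scipy, OpenCV 4.12 (cv2) and the standard library are available. Lean on these libraries where they do the work, as an engineer would, in place of code of your own. Each camera call takes 0.05 s, during which the arm holds its last target.

### The job

The gate of the bottle packing lane has to go back on its hinge. First, with the gripper empty, push the red sprung hinge pin in the jamb block fully down to its stop, where it stays; then pick up the yellow gate and hold it upright with its knuckle a few millimetres above the jamb's knuckle without resting on it, the two holes lined up and the gate pointing straight out from the jamb, in line with the guide rail stub. Finish while still holding the gate there, ready for a mate to trip the pin, and leave the bottle, tape and screwdriver where they are.

Things in the scene. Friction and masses are not known exactly. Their poses are not given: they have to be found in the camera images.
- jamb: Fixed hinge jamb: dark base plate 90 (x) x 140 (y) x 8 mm, brown block 60 mm high, aluminium guide rail stub on its -y side, upright steel knuckle (tube, 30 mm outside, 16 mm hole) on its +y side. Origin on the bench 10 mm to +y of the block's centre, z up. Its +y axis runs from stub through block to knuckle: the gate must point along it. Knuckle axis at (0, 50) mm, top face 62 mm up.
- jamb_hole (a point): Centre of the upper mouth of the jamb's knuckle hole, 62 mm above the bench; axes as the jamb's.
- pin (a joint): Red sprung hinge pin in the jamb's knuckle (10 mm diameter, 6 mm flat nose): 0 = up (nose 17 mm above the knuckle's top face), 0.015 m = down at its hard stop (nose 2 mm above the face). Pushing it down takes about 4 N at first, 5 to 6 N at the end; a catch keeps it wherever it is left.
- pin_top (a point): Centre of the flat nose of the red pin; moves down with it.
- gate: Loose yellow gate panel standing upright: 18 mm thick (x), 110 long (y), 80 high (z), about 0.25 kg, centre of mass up to 25 mm towards the knuckle from mid-length. Origin: centre of the panel's underside. Its -y end carries one steel knuckle (upright tube, 30 mm outside, 16 mm hole, 0 to 30 mm above the underside), axis at (0, -72) mm. Grip it across its thickness by the upper edge.
- gate_hole (a point): Centre of the lower mouth of the gate's knuckle hole, at (0, -72, 0) mm in the gate's frame; axes as the gate's. To be brought a few mm above jamb_hole.
- bottle: Bystander: closed amber bottle with black cap, 62 mm diameter, 170 mm tall, standing; origin at the centre of its underside.
- tape: Bystander: tape roll lying flat, 96 mm outside diameter, 48 mm high; origin at the centre of its underside.
- screwdriver: Bystander: screwdriver with a green handle lying on the bench, 200 mm long along its x axis; origin under its middle.
Things that resemble listed ones, but are neither listed nor needed, are in the scene too. What is meant by the gate is not blue or pink, and is the larger of those in its own colour.

How it is judged:
On the way, in this order (a step that is already met when the one before it is completed fails the run):
1. the red pin is pushed down to its stop (value of joint pin above 0.013 m), for 0.2 s.
2. the gate is lifted off the bench in the fingers (height (world z) of gate above 0.03 m and contact force between the fingers and gate above 1 N), for 0.2 s.
At the end, for the whole second after the job is handed in: Pin down within 2.5 mm of its stop; gate held still by the gripper, upright within 7 degrees, in line with the rail stub within 10 degrees, its hole within 5 mm sideways of the jamb's hole and 0.5 to 10 mm above it, contact with the jamb under 0.8 N (value of joint pin above 0.0125 m and horizontal distance between gate_hole and jamb_hole below 0.005 m and z of gate_hole in the frame of jamb between 0.0625 and 0.072 m and angle between gate's own z axis and vertical below 0.12 rad and angle between the y axis of gate and the y axis of jamb, either way round below 0.17 rad and y of gate in the frame of jamb above 0.08 m and contact force between the fingers and gate above 1 N and contact force between gate and jamb below 0.8 N and linear speed of gate below 0.02 m/s); the arm keeps its last pose, push and grip.
It fails at once if the bottle is shifted by more than 30 mm or tipped (distance of bottle from where it was at the start of the episode above 0.03 m or angle between bottle's own z axis and vertical above 0.3 rad).
It fails at once if the tape roll is shifted by more than 30 mm (distance of tape from where it was at the start of the episode above 0.03 m).
It fails at once if the screwdriver is shifted by more than 30 mm (distance of screwdriver from where it was at the start of the episode above 0.03 m).
It also fails if it takes over 45 s, if anything falls off the work surface, if the arm or the gripper's body presses on something with over 40 N, if the wrist force passes 120 N, or if a joint passes its speed limit or range.

## Working session

There is one attempt and no reset: what is moved stays moved. The work goes in short steps, Python scripts to look and compute and a tool call to move; the robot and the scene stay as the last step left them, time stands still between calls to the robot, and variables do not carry over. Pictures are saved under pics/ and viewed, and the job is handed in when it is done.

Besides the shell and the picture viewer there is one more tool, called as name([rows], argument=value, ...), one row to a line, values as JSON. servo_tool: Moves the arm, as the interface text tells. Scaled input: -1 to 1 covers 500 mm each way for a shift and pi/2 rad each way for a turn. Its arguments: {"type":"object","properties":{"moves":{"type":"array"},"squeeze":{"type":"number"}},"required":["moves"]}

```bash
ls; mkdir -p pics; python3 - <<'E'
from station import get_obs,camera,pinch_z
import cv2,json
print(get_obs(), pinch_z)
for n in ["scene","top","wrist"]:
    c=camera(n); cv2.imwrite(f"pics/a_{n}.png",c["color"][:,:,::-1]); print(n,c["intrinsics"],c["distortion"],c["rvec"],c["tvec"])
E
```

```text
pics
{'time_s': 0.0, 'qpos': array([ 1.25538820e+00,  3.00477351e-01,  1.52163012e+00,  5.29978879e-06,
        1.32069593e+00, -6.66068484e-02]), 'joint_vel': array([-1.42662592e-03,  1.11217689e-03, -5.59200966e-04,  6.75163970e-05,
        6.61282856e-04, -9.15612715e-04]), 'tau': array([ 2.63911184e-03, -5.31801188e+01, -3.52747965e+01,  7.09198276e-02,
        2.42471328e-02, -9.14376483e-05]), 'ee_pos': array([0.13535053, 0.53279389, 0.20486216]), 'eef_rot': array([-3.14038493e+00, -8.57063198e-05,  2.89279000e+00]), 'force': array([-0.03941734,  0.34755373,  0.78218228]), 'moment': array([-0.03542794,  0.01864023,  0.05205013]), 'grip_width': 0.09412282574579049} 0.0188
scene [[526.16151624   0.         320.24935033]
 [  0.         526.16151624 231.2650428 ]
 [  0.           0.           1.        ]] [-0.11447892  0.          0.          0.          0.        ] [ 1.1718554   2.56128693 -0.74709318] [ 0.33485545 -0.33353533  1.39270776]
top [[478.5484691    0.         319.08076035]
 [  0.         478.5484691  241.7607126 ]
 [  0.           0.           1.        ]] [0.01163676 0.         0.         0.         0.        ] [ 2.02542465 -2.19409456  0.22992964] [0.06500965 0.55030146 0.81872691]
wrist [[366.82926318   0.         312.18806203]
 [  0.         366.82926318 235.50425489]
 [  0.           0.           1.        ]] [0.01771291 0.         0.         0.         0.        ] [-2.3173435  -1.80581853 -0.22489945] [-0.55076643 -0.02825424  0.38850723]
```

View pics/a_scene.png

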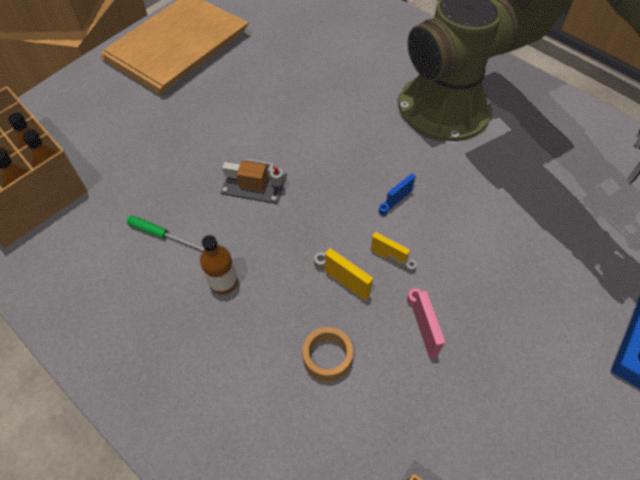

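View pics/a_top.png

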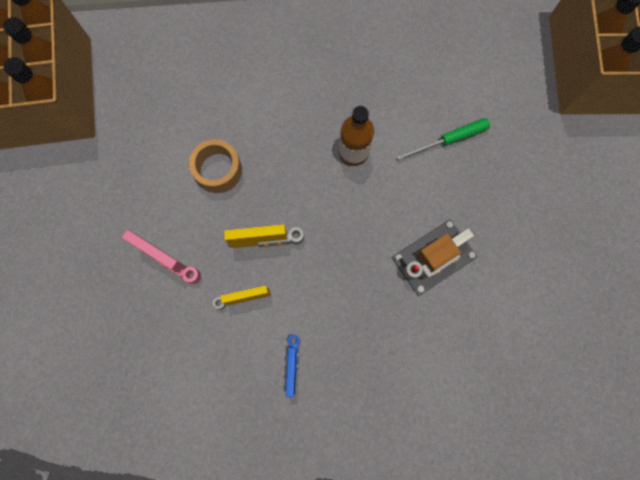

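View pics/a_wrist.png

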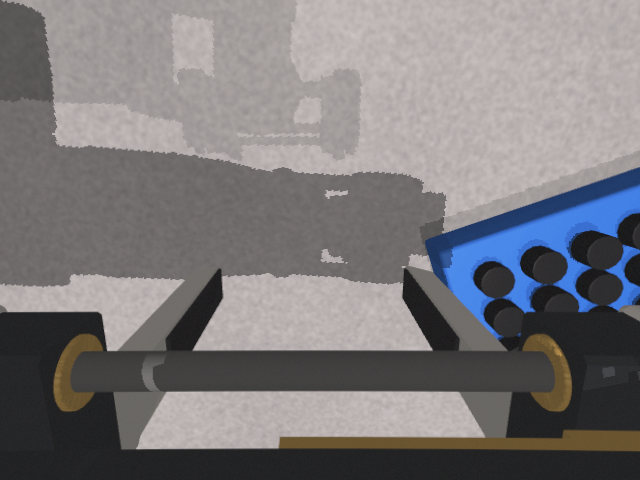

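Candidates for the gate (scene / top pixels):
- Large yellow, (348,273) / (255,236).
- Small yellow, (390,248) / (245,296).
- Blue, (400,190) / (291,370).
- Pink, (427,322) / (160,255).

I choose the large yellow one. The jamb is at (255,178) / (435,257), with the red pin at (277,171) / (415,268). Next I'll check close crops.

```bash
python3 - <<'E'
import cv2
s=cv2.imread("pics/a_scene.png");t=cv2.imread("pics/a_top.png")
def cr(im,x,y,w,h,k): return cv2.resize(im[y:y+h,x:x+w],None,fx=k,fy=k,interpolation=cv2.INTER_CUBIC)
a=cr(s,300,230,130,75,6);b=cr(s,215,150,80,60,8)
cv2.imwrite("pics/c1.png",a);cv2.imwrite("pics/c2.png",b)
cv2.imwrite("pics/c3.png",cr(t,205,205,120,75,6));cv2.imwrite("pics/c4.png",cr(t,385,210,100,90,6))
E
```

```text
(no output)
```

View pics/c1.png

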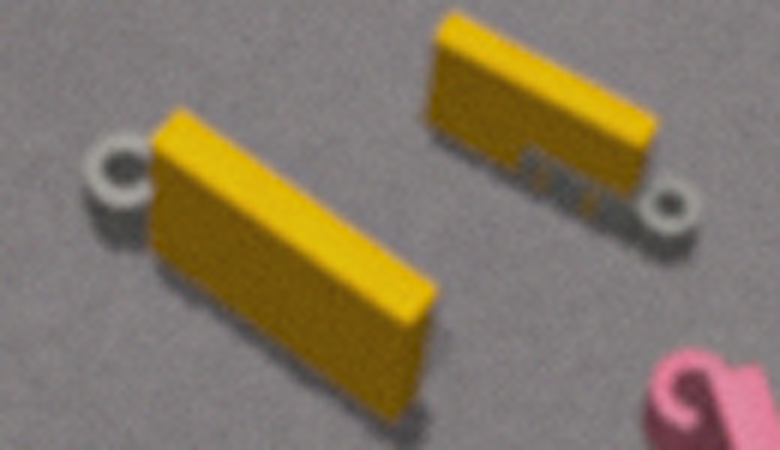

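View pics/c2.png

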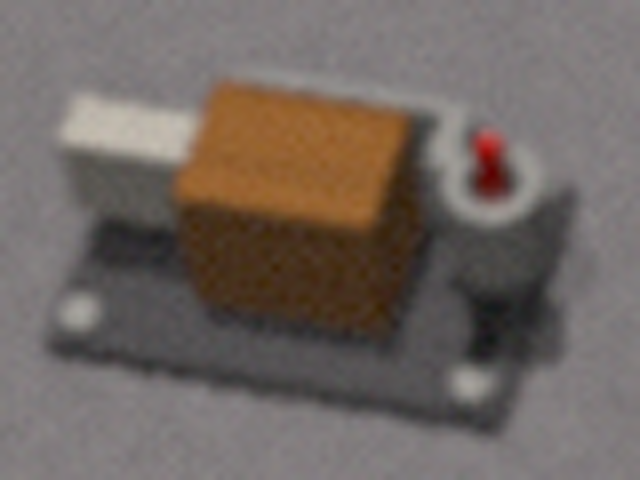

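View pics/c3.png

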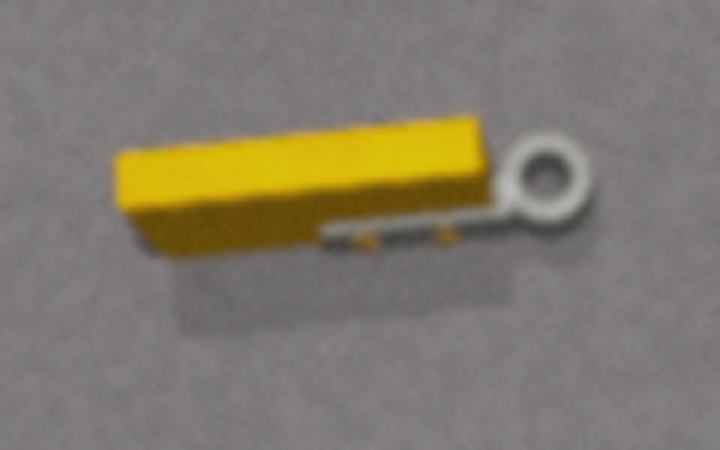

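View pics/c4.png

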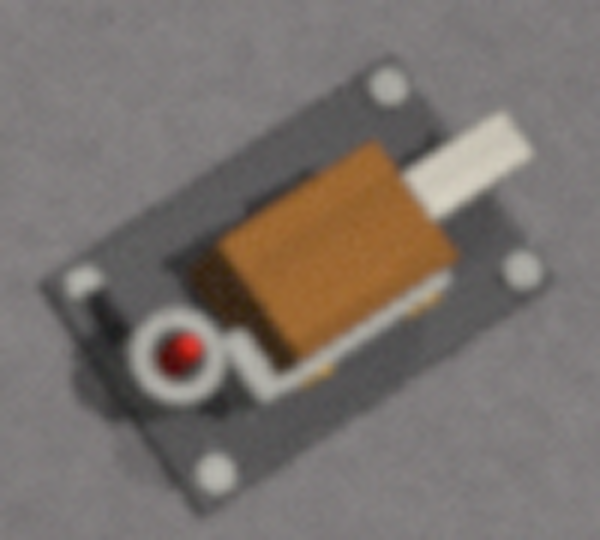

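```bash
cat > h.py <<'E'
import numpy as np, cv2
from station import *
from scipy.optimize import least_squares
from scipy.spatial.transform import Rotation as R
def cam(n):
    c=camera(n); return {k:np.array(c[k],float) if k!="color" else c[k] for k in c}
def proj(c,P): return cv2.projectPoints(np.array(P,float).reshape(-1,1,3),c["rvec"],c["tvec"],c["intrinsics"],c["distortion"])[0].reshape(-1,2)
def un(u,v,k,x0,y0): return np.array([(u+.5)/k-.5+x0,(v+.5)/k-.5+y0])
def tri(obs):
    # obs list of (cam,px)
    A=[];b=[]
    f=lambda X:np.concatenate([(proj(c,X)[0]-p) for c,p in obs])
    r=least_squares(f,[0.4,0,0.05]); return r.x,np.sqrt((r.fun**2).mean())
def tool_delta(dw,rpy):
    return R.from_euler('xyz',rpy).as_matrix().T@np.array(dw)
E
cat > m1.py <<'E'
from h import *
S=cam("scene");T=cam("top")
s1=lambda u,v:un(u,v,6,300,230); s2=lambda u,v:un(u,v,8,215,150)
t1=lambda u,v:un(u,v,6,205,205); t2=lambda u,v:un(u,v,6,385,210)
G={'kA':(s1(183,108),t1(488,172)),'kB':(s1(153,143),t1(478,118)),'eA':(s1(437,290),t1(122,210)),'eB':(s1(407,325),t1(115,155)),'ring':(s1(124,170),t1(547,178))}
J={'kA':(s2(410,112),t2(295,368)),'sA':(s2(222,82),t2(458,257)),'kB':(s2(370,228),t2(220,250)),'sB':(s2(180,192),t2(375,140)),'pin':(s2(488,140),t2(187,350)),'ring':(s2(491,178),t2(178,355)),
'b1':(s2(50,350),t2(392,57)),'b2':(s2(497,432),t2(42,287)),'b3':(s2(577,188),t2(203,517))}
for n,D in(('gate',G),('jamb',J)):
    for k,(a,b) in D.items():
        X,e=tri([(S,a),(T,b)]); print(n,k,X.round(4),'px',round(e,2))
GM={'kA':(None,-55,80),'ring':(0,-72,30),'eA':(None,55,80)}
# model fits
def fit(model,D,x0):
    def f(x):
        c,s=np.cos(x[2]),np.sin(x[2]); r=[]
        for k,P in model.items():
            P=np.array(P)/1000; W=[x[0]+c*P[0]-s*P[1],x[1]+s*P[0]+c*P[1],P[2]]
            r+=[proj(S,W)[0]-D[k][0],proj(T,W)[0]-D[k][1]]
        return np.concatenate(r)
    best=min((least_squares(f,[*x0,y]) for y in np.arange(-3,3.2,1)),key=lambda r:r.cost)
    print(best.x.round(4),'rms',np.sqrt((best.fun**2).mean()).round(2),best.fun.reshape(-1,4).round(1).tolist()); return best.x
for sg in (1,-1):
    fit({'kA':(9*sg,-55,80),'kB':(-9*sg,-55,80),'eA':(9*sg,55,80),'eB':(-9*sg,55,80),'ring':(0,-72,30)},G,(.4,.2))
    fit({'pin':(0,50,79),'ring':(0,50,62),'b1':(-45*sg,-70,8),'b2':(-45*sg,70,8),'b3':(45*sg,70,8)},J,(.4,-.1))
E
python3 m1.py
```

```text
gate kA [0.5703 0.079  0.0778] px 0.2
gate kB [0.5873 0.0806 0.0781] px 0.32
gate eA [0.568  0.188  0.0778] px 0.66
gate eB [0.585  0.189  0.0791] px 0.76
gate ring [0.5796 0.0622 0.0276] px 0.68
jamb kA [ 0.4849 -0.1839  0.0578] px 1.15
jamb sA [ 0.5138 -0.2359  0.0584] px 0.41
jamb kB [ 0.5226 -0.1655  0.056 ] px 0.73
jamb sB [ 0.5514 -0.2149  0.0604] px 0.26
jamb pin [ 0.4896 -0.1471  0.079 ] px 0.93
jamb ring [ 0.4905 -0.1475  0.0628] px 0.78
jamb b1 [ 0.591  -0.2409  0.0026] px 0.24
jamb b2 [ 0.5248 -0.1193  0.0008] px 0.69
jamb b3 [ 0.4462 -0.1606  0.006 ] px 0.57
[0.5778 0.1343 0.0233] rms 5.57 [[-5.2, 5.4, -0.8, -10.0], [5.4, -6.4, 1.8, 8.7], [-3.8, 6.1, -0.7, -10.2], [6.7, -6.1, 1.1, 8.7], [1.1, -0.4, 0.6, -0.8]]
[ 0.5435 -0.161   1.3474] rms 16.8 [[-1.1, 1.1, 2.1, -3.7], [-0.9, 1.1, 1.8, -2.9], [2.6, 6.2, -10.2, -5.4], [-3.3, -32.2, 41.4, 26.6], [8.0, 22.5, -32.5, -18.5]]
[0.5778 0.1343 0.023 ] rms 0.72 [[0.4, -0.6, 0.1, -0.3], [-0.2, -0.5, 0.9, -0.9], [1.7, -0.3, -0.1, -0.4], [1.2, 0.2, 0.5, -1.0], [1.1, -0.4, 0.6, -0.8]]
[ 0.5164 -0.1962  0.4891] rms 1.82 [[-1.2, 0.2, 3.5, -2.7], [-1.0, 0.2, 3.1, -2.0], [1.8, -0.9, -1.0, 0.3], [3.1, -0.6, -1.7, -0.1], [3.0, 0.2, -1.7, 1.0]]
```

```bash
python3 - <<'E'
from h import *
o=get_obs(); W=cam("wrist"); Rt=R.from_euler('xyz',o['eef_rot']).as_matrix()
Rc=cv2.Rodrigues(W['rvec'])[0]; C=-Rc.T@W['tvec']
print('cam in tool',(Rt.T@(C-o['ee_pos'])).round(4)); print('cam axes in tool\n',(Rt.T@Rc.T).round(3))
print(Rt.round(3))
S=cam("scene");T=cam("top")
P=lambda a,b:tri([(S,np.array(a,float)),(T,np.array(b,float))])
print('bottle cap',P((209,242),(361,113)))
print('tape',P((328,345),(215,162)))
print('sd tip',P((203,249),(399,158)),P((148,227),(468,131)))
print('small gate',P((413,265),(219,303)),P((376,240),(267,291)))
print('blue',P((383,208),(293,341)))
E
```

```text
cam in tool [ 0.0689  0.0006 -0.1787]
cam axes in tool
 [[ 0.002 -0.969 -0.245]
 [ 1.     0.002  0.002]
 [-0.001 -0.245  0.969]]
[[-0.969  0.246 -0.   ]
 [ 0.246  0.969 -0.001]
 [ 0.    -0.001 -1.   ]]
bottle cap (array([ 0.74876288, -0.06693503,  0.1654526 ]), np.float64(0.1546965678385603))
tape (array([0.72514841, 0.20567891, 0.0575127 ]), np.float64(0.20195700816433967))
sd tip (array([ 0.72390179, -0.15468678,  0.00958241]), np.float64(0.40009641888310205)) (array([ 0.76883691, -0.29848783,  0.00904969]), np.float64(0.7627577639941868))
small gate (array([0.46063962, 0.21686535, 0.01660685]), np.float64(0.2214535894460957)) (array([0.47340565, 0.12427381, 0.03599932]), np.float64(0.3585858408299313))
blue (array([0.38145678, 0.08130786, 0.0151638 ]), np.float64(0.9172084018625983))
```

servo_tool([
  [[0,0,0.26,-0.52,-0.58,-0.06,1],[0,0,0.26,-0.52,-0.58,-0.06,1],[0,0,0.26,-0.52,-0.58,-0.06,1],[0,0,0.26,-0.52,-0.58,-0.06,1],[0,0,0.26,-0.52,-0.58,-0.06,1],[0,0,0.26,-0.52,-0.58,-0.06,1],[0,0,0.26,-0.52,-0.58,-0.06,1],[0,0,0.26,-0.52,-0.58,-0.06,1],[0,0,0.26,-0.52,-0.58,-0.06,1],[0,0,0.26,-0.52,-0.58,-0.06,1],[0,0,0.26,-0.52,-0.58,-0.06,1],[0,0,0.26,-0.52,-0.58,-0.06,1]],
], squeeze=40)

```text
time_s: 1.4
ee_pos: [0.3163, 0.1875, 0.2356]
eef_rot: [3.141, 0.0, 2.482]
force: [-0.7, 0.4, -1.1]
grip_width: 0.0175
```

```bash
cat >> h.py <<'E'
def go(x,y,z,yaw):
    o=get_obs(); d=np.array([x,y,z])-o['ee_pos']; R0=R.from_euler('xyz',o['eef_rot'])
    R1=R.from_euler('xyz',[np.pi,0,yaw]); rv=(R0.inv()*R1).as_rotvec()/(np.pi/2)
    print('now',o['ee_pos'].round(4),o['eef_rot'].round(4),'F',o['force'].round(1),'w',round(float(o['grip_width']),4),'t',o['time_s'])
    print('turn',rv.round(4),'shift',(R0.inv().apply(d)/.5).round(4))
E
python3 -c "
from h import *
go(.49,-.147,.2,2.07)"
```

```text
now [0.3163 0.1875 0.2356] [3.1413e+00 2.0000e-04 2.4821e+00] F [-0.7  0.4 -1.1] w 0.0175 t 1.4
turn [2.000e-04 1.000e-04 2.623e-01] shift [-0.6846 -0.3159  0.0712]
```

servo_tool([
  [[0,0,0.262,-0.685,-0.316,0.07,1],[0,0,0.262,-0.685,-0.316,0.07,1],[0,0,0.262,-0.685,-0.316,0.07,1],[0,0,0.262,-0.685,-0.316,0.07,1],[0,0,0.262,-0.685,-0.316,0.07,1],[0,0,0.262,-0.685,-0.316,0.07,1],[0,0,0.262,-0.685,-0.316,0.07,1],[0,0,0.262,-0.685,-0.316,0.07,1],[0,0,0.262,-0.685,-0.316,0.07,1],[0,0,0.262,-0.685,-0.316,0.07,1],[0,0,0.262,-0.685,-0.316,0.07,1],[0,0,0.262,-0.685,-0.316,0.07,1]],
])

```text
time_s: 2.4
ee_pos: [0.4901, -0.1458, 0.2002]
eef_rot: [-3.141, -0.001, 2.071]
force: [-0.2, 0.3, -0.2]
grip_width: 0.0007
```

```bash
python3 - <<'E'
from h import *
go(.49,-.147,.2,2.07)
W=cam("wrist"); cv2.imwrite("pics/b_w1.png",W["color"][:,:,::-1])
np.save("w1.npy",{k:W[k] for k in W},allow_pickle=True)
print(proj(W,[[.49,-.147,.079],[.49,-.147,.062]]))
E
```

```text
now [ 0.4901 -0.1458  0.2002] [-3.1415e+00 -9.0000e-04  2.0714e+00] F [-0.2  0.3 -0.2] w 0.0007 t 2.4
turn [-0.0001 -0.0006  0.0009] shift [-0.0021 -0.0014  0.0003]
[[308.67108037 230.46669493]
 [308.81316322 226.05479649]]
```

View pics/b_w1.png

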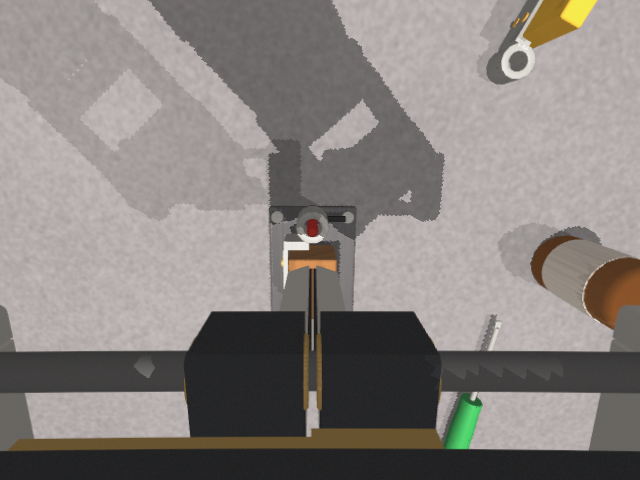

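```bash
python3 - <<'E'
import cv2
t=cv2.imread("pics/b_w1.png")
cv2.imwrite("pics/c5.png",cv2.resize(t[195:285,262:362],None,fx=7,fy=6.6667*1.05,interpolation=cv2.INTER_CUBIC) if 0 else cv2.resize(t[195:280,262:362],None,fx=7,fy=7,interpolation=cv2.INTER_CUBIC))
E
```

```text
(no output)
```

View pics/c5.png

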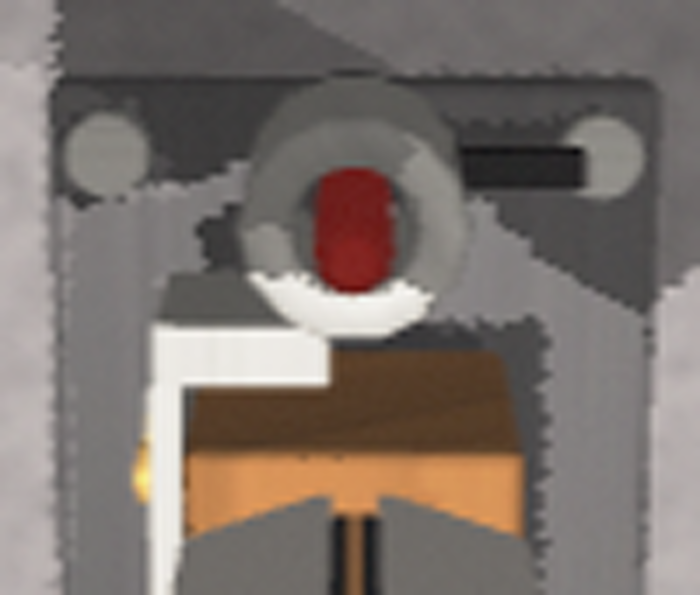

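```bash
cat > m2.py <<'E'
from h import *
S=cam("scene");T=cam("top");W=np.load("w1.npy",allow_pickle=True).item()
s2=lambda u,v:un(u,v,8,215,150);t2=lambda u,v:un(u,v,6,385,210);w=lambda u,v:un(u,v,7,262,195)
J={'kA':((9e9,)*0,(-30,20,60)),}
obs=[ # cam,px,model point
(S,s2(410,112),(-20,15,60)),(S,s2(222,82),(-20,-45,60)),(S,s2(370,228),(20,15,60)),(S,s2(180,192),(20,-45,60)),(S,s2(488,140),(0,50,79)),(S,s2(491,178),(0,50,62)),
]
for n,L in {'ring':[(S,s2(491,178)),(T,t2(178,355)),(W,w(354,228))],'pin':[(S,s2(488,140)),(T,t2(187,350)),(W,w(354,265))]}.items():
    print(n,tri(L),tri(L[1:]),tri(L[::2]))
def plane(c,p,z):
    r=least_squares(lambda x:proj(c,[x[0],x[1],z])[0]-p,[.5,-.15]); return r.x
for n,c,p,z in [('W ring',W,w(354,228),.062),('W pin',W,w(354,265),.079),('T ring',T,t2(178,355),.062),('T pin',T,t2(187,350),.079),('S ring',S,s2(491,178),.062),('S pin',S,s2(488,140),.079),('W bl',W,w(185,453),.060),('W br',W,w(524,453),.06),('W p1',W,w(55,85),.008),('W p2',W,w(655,80),.008),('Wb1',W,w(107,153),.01),('Wb2',W,w(603,157),.01)]:
    print(n,plane(c,p,z).round(4))
E
python3 m2.py
```

```text
ring (array([ 0.49215738, -0.14599191,  0.06540851]), np.float64(0.8625357917847999)) (array([ 0.50440627, -0.1670526 , -0.04121205]), np.float64(0.18814240681872832)) (array([ 0.49271433, -0.14579705,  0.06668266]), np.float64(0.5055945967814004))
pin (array([ 0.49219046, -0.14629871,  0.08222384]), np.float64(1.1311445630861858)) (array([ 0.51713956, -0.18907979, -0.12221275]), np.float64(0.2733836569276158)) (array([ 0.49290532, -0.1462319 ,  0.08373491]), np.float64(0.29353848035916236))
W ring [ 0.4931 -0.1464]
W pin [ 0.4934 -0.1471]
T ring [ 0.4897 -0.1461]
T pin [ 0.4885 -0.1454]
S ring [ 0.4911 -0.1507]
S pin [ 0.4908 -0.1504]
W bl [ 0.4885 -0.1837]
W br [ 0.5271 -0.1625]
W p1 [ 0.4505 -0.1594]
W p2 [ 0.5269 -0.1166]
Wb1 [ 0.4618 -0.1642]
Wb2 [ 0.5256 -0.1299]
```

```bash
python3 -c "
from h import *
go(.492,-.1467,.09,2.072)"
```

```text
now [ 0.4901 -0.1456  0.201 ] [3.1408e+00 4.0000e-04 2.0725e+00] F [ 0.2 -1.4  0.7] w 0.0008 t 2.55
turn [0.0005 0.0003 0.0003] shift [-0.0037  0.0022  0.222 ]
```

servo_tool([
  [[0,0,0,-0.004,0.002,0.1,1],[0,0,0,-0.004,0.002,0.18,1],[0,0,0,-0.004,0.002,0.22,1],[0,0,0,-0.004,0.002,0.22,1],[0,0,0,-0.004,0.002,0.22,1],[0,0,0,-0.004,0.002,0.22,1]],
])

```text
time_s: 3.05
ee_pos: [0.493, -0.1467, 0.0933]
eef_rot: [3.139, 0.003, 2.073]
force: [0.4, -0.3, 0.5]
grip_width: 0.0001
```

```bash
python3 - <<'E'
from h import *
go(.492,-.1467,.0645,2.072)
for n in ("wrist","scene"):
    W=cam(n); im=W["color"][:,:,::-1]
    if n=="wrist": im=im[195:305,252:372]
    else: im=im[120:220,215:335]
    cv2.imwrite(f"pics/d_{n}.png",cv2.resize(im,None,fx=5,fy=5,interpolation=cv2.INTER_CUBIC))
E
```

```text
now [ 0.493  -0.1467  0.0933] [3.1389e+00 2.6000e-03 2.0732e+00] F [ 0.4 -0.3  0.5] w 0.0001 t 3.05
turn [0.0017 0.0016 0.0008] shift [ 0.0011 -0.0019  0.0575]
```

View pics/d_wrist.png

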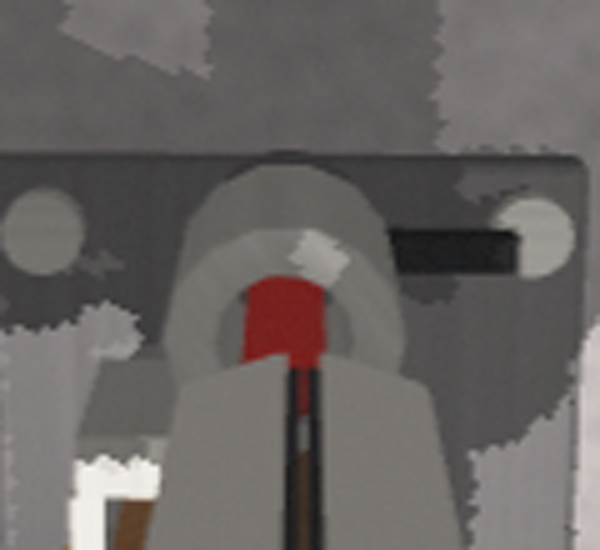

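View pics/d_scene.png

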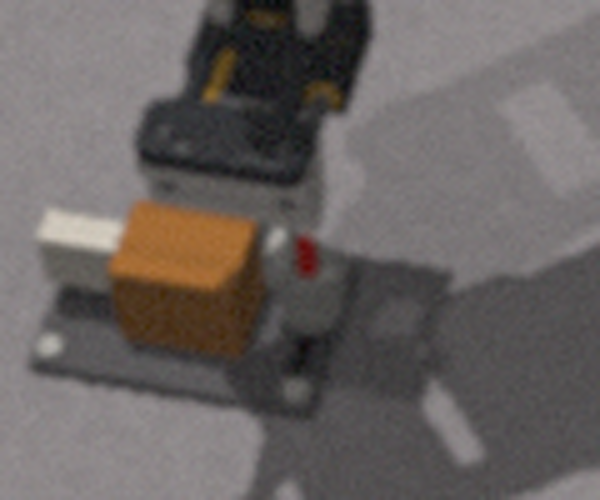

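servo_tool([
  [[0.002,0.002,0,0,-0.004,0.01,1],[0.002,0.002,0,0,-0.004,0.02,1],[0.002,0.002,0,0,-0.004,0.028,1],[0.002,0.002,0,0,-0.004,0.034,1],[0.002,0.002,0,0,-0.004,0.04,1],[0.002,0.002,0,0,-0.004,0.046,1],[0.002,0.002,0,0,-0.004,0.05,1]],
])

```text
time_s: 3.73
ee_pos: [0.4915, -0.148, 0.0681]
eef_rot: [3.141, 0.0, 2.073]
force: [0.2, -1.2, 5.1]
grip_width: 0.0004
```

servo_tool([
  [[0,0,0,0,0,0.003,1],[0,0,0,0,0,0.005,1],[0,0,0,0,0,0.007,1],[0,0,0,0,0,0.007,1],[0,0,0,0,0,0.007,1]],
])

```text
time_s: 4.15
ee_pos: [0.4914, -0.148, 0.0645]
eef_rot: [3.142, 0.0, 2.073]
force: [0.6, -0.7, 1.1]
grip_width: 0.0005
```

```bash
python3 - <<'E'
from h import *
for i in range(2):
    go(.4914,-.148,.063,2.072)
    W=cam("wrist")
im=W["color"][:,:,::-1][195:305,252:372]
a=cv2.resize(im,None,fx=5,fy=5,interpolation=cv2.INTER_CUBIC)
im=cam("scene")["color"][:,:,::-1][120:220,215:335]
b=cv2.resize(im,None,fx=5,fy=5,interpolation=cv2.INTER_CUBIC)
cv2.imwrite("pics/e_w.png",a);cv2.imwrite("pics/e_s.png",b)
E
```

```text
now [ 0.4914 -0.148   0.0645] [3.1416e+00 1.0000e-04 2.0728e+00] F [ 0.6 -0.7  1.1] w 0.0005 t 4.15
turn [0.     0.     0.0005] shift [ 0.0001 -0.0001  0.0029]
now [ 0.4914 -0.148   0.0645] [3.1416e+00 1.0000e-04 2.0728e+00] F [-0.7  0.   0.5] w 0.0002 t 4.2
turn [0.     0.     0.0005] shift [ 0.0001 -0.0001  0.0029]
```

View pics/e_w.png

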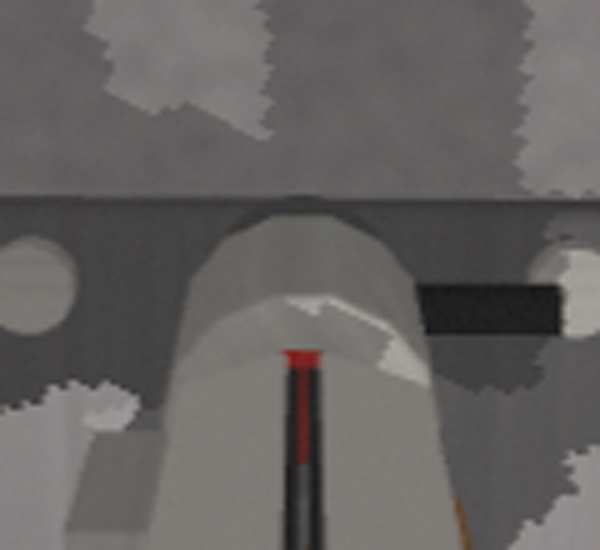

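View pics/e_s.png

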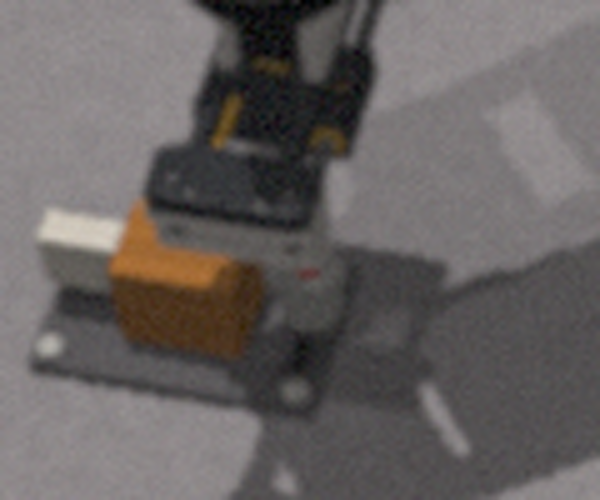

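servo_tool([
  [[0,0,0,0,0,0.001,1],[0,0,0,0,0,0.002,1],[0,0,0,0,0,0.002,1]],
])

```text
time_s: 4.55
ee_pos: [0.4916, -0.1481, 0.064]
eef_rot: [3.141, 0.0, 2.073]
force: [-2.5, 0.1, 9.5]
grip_width: 0.0006
```

servo_tool([
  [[0,0,0,0,0,0.001,1],[0,0,0,0,0,0.002,1],[0,0,0,0,0,0.002,1],[0,0,0,0,0,0.002,1]],
])

```text
time_s: 4.88
ee_pos: [0.4918, -0.1482, 0.0639]
eef_rot: [3.141, 0.001, 2.073]
force: [-4.4, 2.3, 14.2]
grip_width: 0.0004
```

servo_tool([
  [[0,0,0,0,0,-0.05,1],[0,0,0,0,0,-0.12,1],[0,0,0,0,0,-0.2,1],[0,0,0,0,0,-0.27,1],[0,0,0,0,0,-0.27,1],[0,0,0,0,0,-0.27,1]],
])

```text
time_s: 5.38
ee_pos: [0.4921, -0.1482, 0.2002]
eef_rot: [3.139, 0.003, 2.073]
force: [-0.3, 0.3, -1.0]
grip_width: 0.0003
```

```bash
python3 - <<'E'
from h import *
W=cam("wrist")
np.save("w2.npy",W,allow_pickle=True)
im=W["color"][:,:,::-1][195:280,262:362]
cv2.imwrite("pics/f_w.png",cv2.resize(im,None,fx=7,fy=7,interpolation=cv2.INTER_CUBIC))
im=cam("scene")["color"][:,:,::-1][120:220,215:335]
cv2.imwrite("pics/f_s.png",cv2.resize(im,None,fx=5,fy=5,interpolation=cv2.INTER_CUBIC))
go(.57,.12,.2,1.594)
E
```

```text
now [ 0.4911 -0.1479  0.1977] [-3.1412e+00 -4.0000e-04  2.0729e+00] F [-1.  -0.4 -0.6] w 0.0004 t 5.4833
turn [-3.000e-04 -2.000e-04  3.049e-01] shift [ 0.3937  0.3961 -0.0046]
```

View pics/f_w.png

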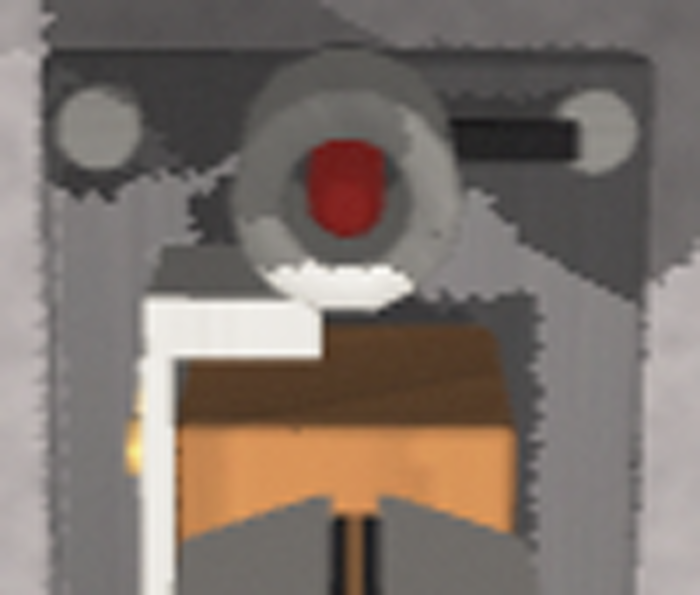

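View pics/f_s.png

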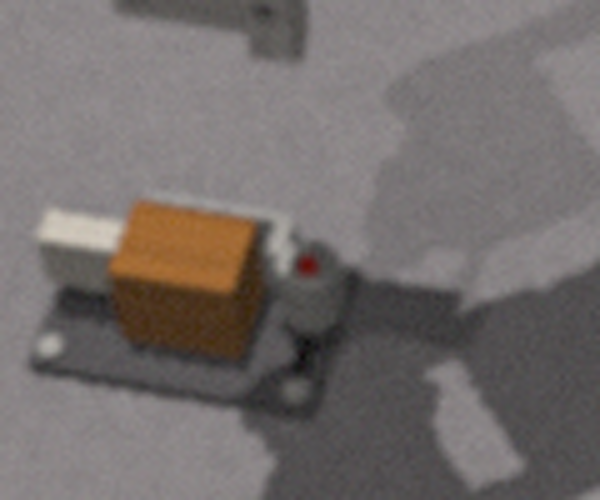

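servo_tool([
  [[0,0,0.305,0.394,0.396,-0.005,0],[0,0,0.305,0.394,0.396,-0.005,0],[0,0,0.305,0.394,0.396,-0.005,0],[0,0,0.305,0.394,0.396,-0.005,0],[0,0,0.305,0.394,0.396,-0.005,0],[0,0,0.305,0.394,0.396,-0.005,0],[0,0,0.305,0.394,0.396,-0.005,0],[0,0,0.305,0.394,0.396,-0.005,0],[0,0,0.305,0.394,0.396,-0.005,0],[0,0,0.305,0.394,0.396,-0.005,0],[0,0,0.305,0.394,0.396,-0.005,0]],
])

```text
time_s: 6.4
ee_pos: [0.5695, 0.1189, 0.1994]
eef_rot: [-3.14, 0.0, 1.593]
force: [-0.3, -0.2, -0.2]
grip_width: 0.0703
```

```bash
python3 - <<'E'
from h import *
W=cam("wrist")
np.save("w3.npy",W,allow_pickle=True)
cv2.imwrite("pics/g_w.png",W["color"][:,:,::-1])
go(.577,.12,.052,1.594)
E
```

```text
now [0.5696 0.1188 0.1997] [-3.1402e+00 -1.0000e-04  1.5922e+00] F [-0.2 -0.5 -0.4] w 0.0743 t 6.45
turn [-0.0009 -0.     -0.0011] shift [0.0022 0.0152 0.2955]
```

View pics/g_w.png

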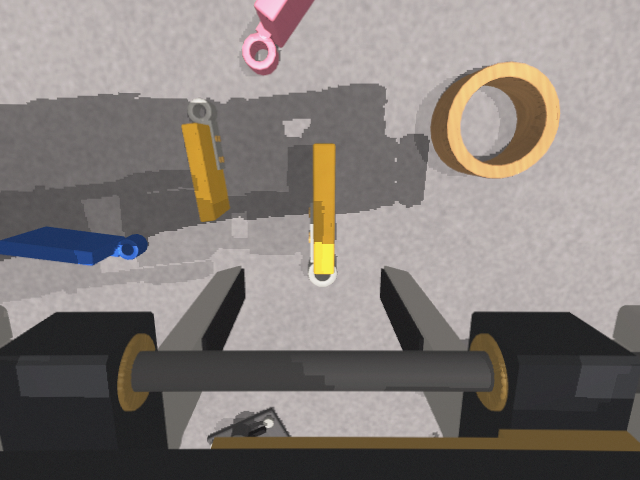

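```bash
python3 - <<'E'
from h import *
t=cv2.imread("pics/g_w.png")
cv2.imwrite("pics/g_c.png",cv2.resize(t[135:295,280:370],None,fx=3.7,fy=3.7,interpolation=cv2.INTER_CUBIC))
cv2.imwrite("pics/g_c2.png",cv2.resize(t[225:295,285:365],None,fx=8,fy=8,interpolation=cv2.INTER_CUBIC))
E
```

```text
(no output)
```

View pics/g_c.png

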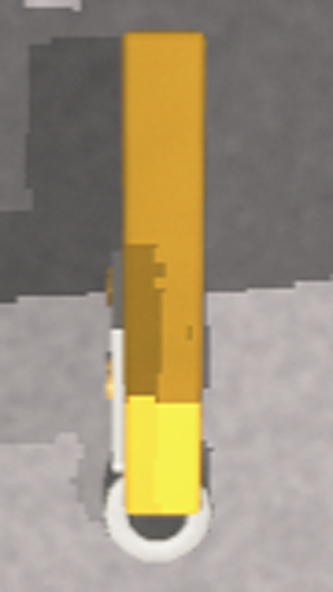

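View pics/g_c2.png

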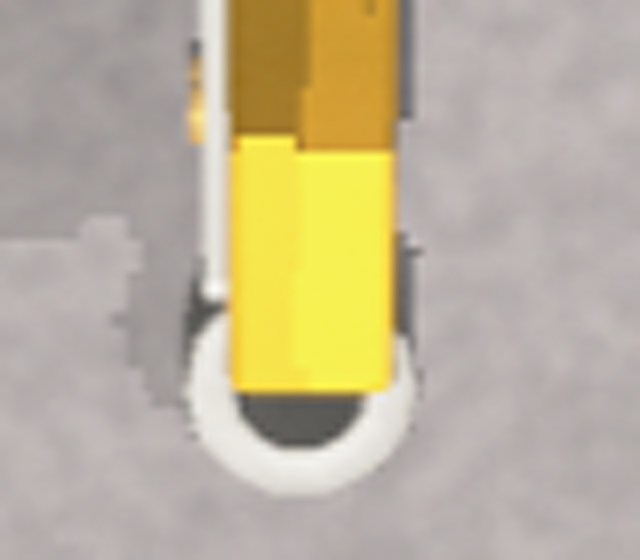

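```bash
python3 - <<'E'
from h import *
W=np.load("w3.npy",allow_pickle=True).item(); o=get_obs()
def plane(c,p,z): return least_squares(lambda x:proj(c,[x[0],x[1],z])[0]-p,[.5,.15]).x
P={n:plane(W,np.array(p),z) for n,p,z in [('k1',(314,274),.08),('k2',(333.9,273.9),.08),('e1',(313.5,143.9),.08),('e2',(335.1,143.9),.08),('ring',(322.7,273),.03)]}
for n in P: print(n,P[n].round(4))
k=(P['k1']+P['k2'])/2;e=(P['e1']+P['e2'])/2
d=e-k; print('len',np.linalg.norm(d),'yaw',np.arctan2(d[1],d[0])-np.pi/2,'c',(k+e)/2)
d=e-P['ring'];print('yaw ring',np.arctan2(d[1],d[0])-np.pi/2, np.linalg.norm(d))
E
```

```text
k1 [0.5741 0.0808]
k2 [0.5912 0.0813]
e1 [0.571  0.1893]
e2 [0.588  0.1897]
ring [0.5835 0.0639]
len 0.10844057470530744 yaw 0.02921029776140549 c [0.58103949 0.13527391]
yaw ring 0.03192954109528778 0.12568218533371012
```

```bash
python3 -c "
from h import *
go(.5786,.123,.046,1.598)"
```

```text
now [0.5696 0.1188 0.1997] [-3.1402e+00 -1.0000e-04  1.5922e+00] F [-0.2 -0.5 -0.4] w 0.0743 t 6.45
turn [-0.0009 -0.     -0.0037] shift [0.0081 0.0185 0.3075]
```

servo_tool([
  [[-0.001,0,-0.004,0.008,0.018,0.06,0],[-0.001,0,-0.004,0.008,0.018,0.13,0],[-0.001,0,-0.004,0.008,0.018,0.2,0],[-0.001,0,-0.004,0.008,0.018,0.26,0],[-0.001,0,-0.004,0.008,0.018,0.307,0],[-0.001,0,-0.004,0.008,0.018,0.307,0],[-0.001,0,-0.004,0.008,0.018,0.307,0]],
])

```text
time_s: 7.03
ee_pos: [0.5781, 0.1219, 0.0461]
eef_rot: [-3.14, 0.0, 1.597]
force: [-0.2, 1.1, 1.0]
grip_width: 0.094
```

```bash
python3 - <<'E'
from h import *
W=cam("wrist")
cv2.imwrite("pics/h_w.png",W["color"][:,:,::-1])
go(.5786,.123,.046,1.598)
E
```

```text
now [0.5789 0.1222 0.0476] [ 3.1403e+00 -1.0000e-04  1.5975e+00] F [-0.4  0.8 -0.2] w 0.094 t 7.0833
turn [ 0.0008 -0.0001 -0.0003] shift [ 0.0016 -0.0006  0.0031]
```

View pics/h_w.png

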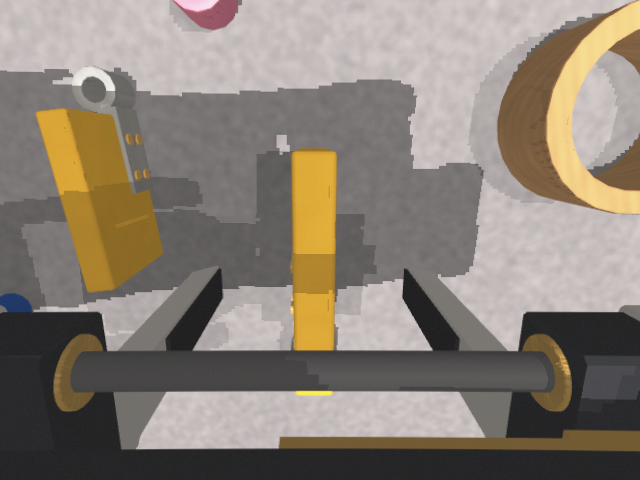

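servo_tool([
  [[0,0,0,0,0,0,1],[0,0,0,0,0,0,1],[0,0,0,0,0,0,1],[0,0,0,0,0,0,1],[0,0,0,0,0,0,1],[0,0,0,0,0,0,1],[0,0,0,0,0,0,1],[0,0,0,0,0,0,1],[0,0,0,0,0,0,1],[0,0,0,0,0,0,1],[0,0,0,0,0,0,1]],
], squeeze=50)

```text
time_s: 8.0
ee_pos: [0.5789, 0.1222, 0.0475]
eef_rot: [3.14, -0.0, 1.597]
force: [-0.3, 1.4, 0.4]
grip_width: 0.0239
```

servo_tool([
  [[0,0,0,0,0,0,1],[0,0,0,0,0,0,1],[0,0,0,0,0,0,1],[0,0,0,0,0,0,1]],
])

```text
time_s: 8.33
ee_pos: [0.5789, 0.1222, 0.0475]
eef_rot: [3.14, -0.0, 1.597]
force: [-0.2, -1.1, 0.8]
grip_width: 0.0176
```

servo_tool([
  [[0,0,0,0,0,-0.02,1],[0,0,0,0,0,-0.05,1],[0,0,0,0,0,-0.09,1],[0,0,0,0,0,-0.13,1],[0,0,0,0,0,-0.17,1],[0,0,0,0,0,-0.2,1],[0,0,0,0,0,-0.2,1],[0,0,0,0,0,-0.2,1]],
])

```text
time_s: 9.0
ee_pos: [0.5788, 0.1222, 0.1479]
eef_rot: [3.139, -0.0, 1.597]
force: [-0.7, -0.1, -3.2]
grip_width: 0.0176
```

```bash
python3 - <<'E'
from h import *
for n in ("wrist","scene","top"):
    W=cam(n); cv2.imwrite(f"pics/i_{n}.png",W["color"][:,:,::-1])
go(.5,0,.15,2.07)
E
```

```text
now [0.5782 0.1221 0.1462] [-3.1407e+00  2.0000e-04  1.5975e+00] F [-0.4 -0.8 -2.7] w 0.0177 t 9.15
turn [-0.0006 -0.     -0.3008] shift [-0.24   -0.1629 -0.0074]
```

View pics/i_scene.png

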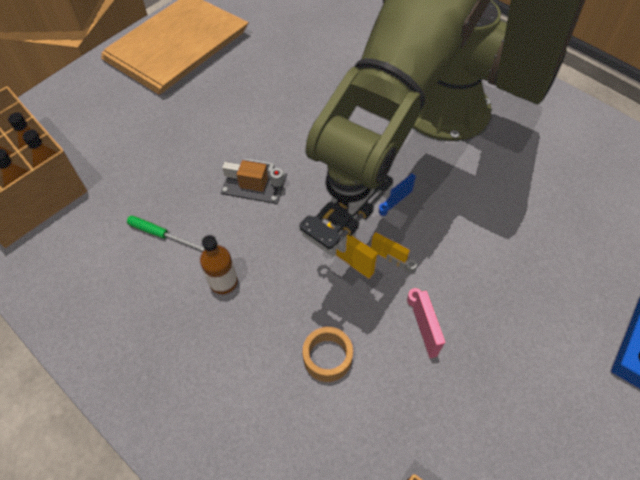

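View pics/i_top.png

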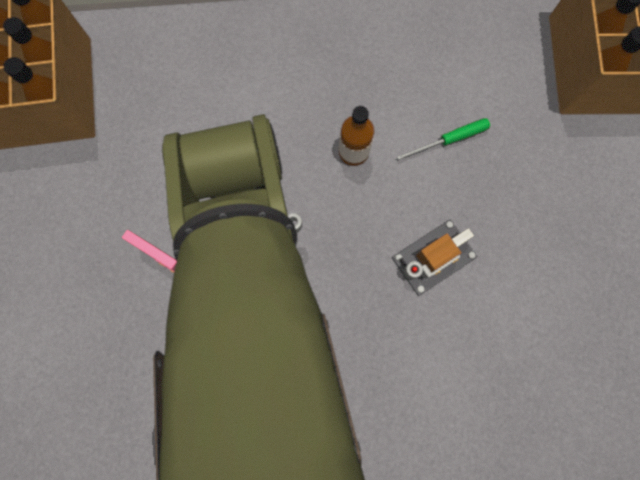

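View pics/i_wrist.png

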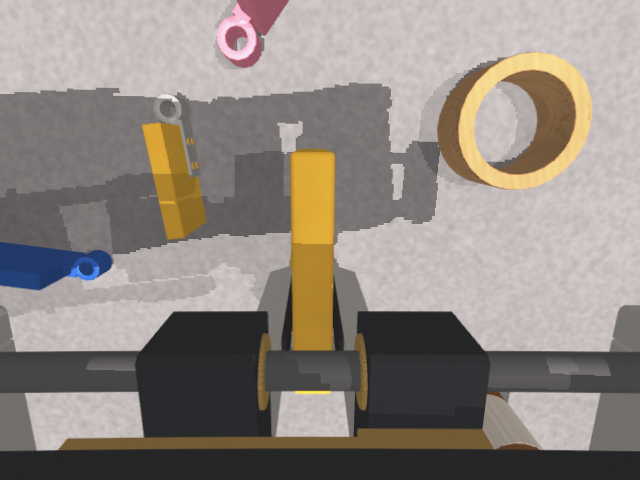

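```bash
python3 -c "
from h import *
go(.4625,-.0956,.15,2.0728)"
```

```text
now [0.5782 0.1221 0.1462] [-3.1407e+00  2.0000e-04  1.5975e+00] F [-0.4 -0.8 -2.7] w 0.0177 t 9.15
turn [-0.0006 -0.     -0.3026] shift [-0.4291 -0.2429 -0.0073]
```

Moving gently, with intermediate rows.

servo_tool([
  [[0,0,-0.03,-0.04,-0.024,-0.007,1],[0,0,-0.06,-0.085,-0.048,-0.007,1],[0,0,-0.09,-0.128,-0.073,-0.007,1],[0,0,-0.12,-0.172,-0.097,-0.007,1],[0,0,-0.15,-0.215,-0.121,-0.007,1],[0,0,-0.18,-0.258,-0.146,-0.007,1],[0,0,-0.21,-0.3,-0.17,-0.007,1],[0,0,-0.24,-0.344,-0.194,-0.007,1],[0,0,-0.27,-0.387,-0.219,-0.007,1],[0,0,-0.303,-0.429,-0.243,-0.007,1],[0,0,-0.303,-0.429,-0.243,-0.007,1],[0,0,-0.303,-0.429,-0.243,-0.007,1]],
])

```text
time_s: 10.15
ee_pos: [0.4619, -0.0961, 0.1492]
eef_rot: [-3.14, -0.001, 2.071]
force: [0.5, -0.1, -3.4]
grip_width: 0.0179
```

```bash
python3 - <<'E'
from h import *
for n in ("wrist","scene","top"):
    W=cam(n); cv2.imwrite(f"pics/j_{n}.png",W["color"][:,:,::-1])
s=cv2.imread("pics/j_scene.png")[120:240,210:340]
cv2.imwrite("pics/j_sc.png",cv2.resize(s,None,fx=6,fy=5*1.0,interpolation=cv2.INTER_CUBIC) if 0 else cv2.resize(s,None,fx=5,fy=5,interpolation=cv2.INTER_CUBIC))
s=cv2.imread("pics/j_top.png")[190:310,350:490]
cv2.imwrite("pics/j_tc.png",cv2.resize(s,None,fx=5,fy=5,interpolation=cv2.INTER_CUBIC))
go(.4625,-.0956,.15,2.0728)
E
```

```text
now [ 0.4626 -0.0949  0.1494] [-3.1403e+00 -8.0000e-04  2.0734e+00] F [-0.1  0.  -2.7] w 0.018 t 10.3
turn [-0.0008 -0.0005  0.0004] shift [-0.0011 -0.0009 -0.0011]
```

View pics/j_sc.png

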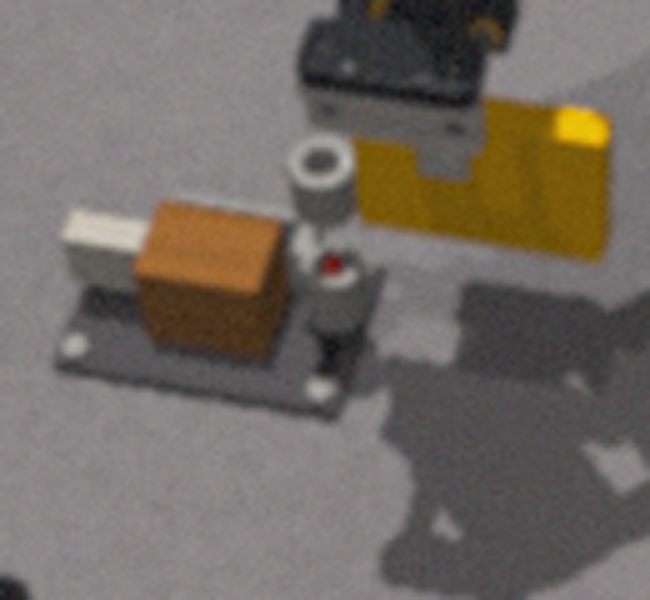

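View pics/j_tc.png

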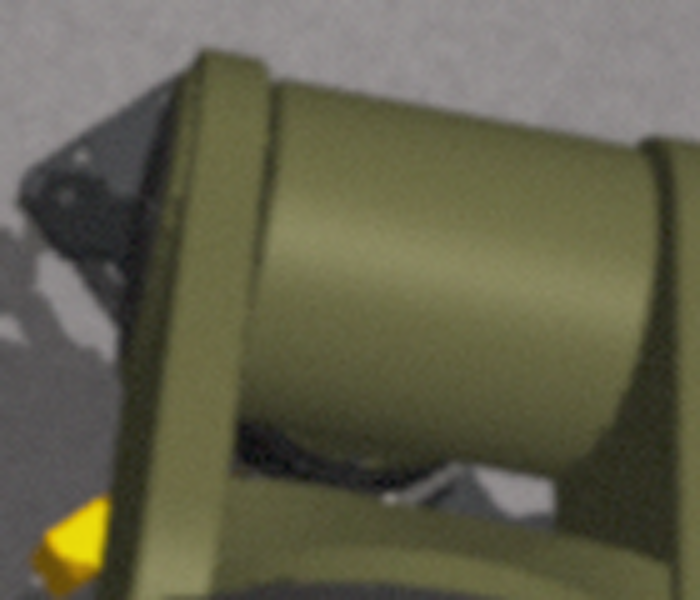

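View pics/j_wrist.png

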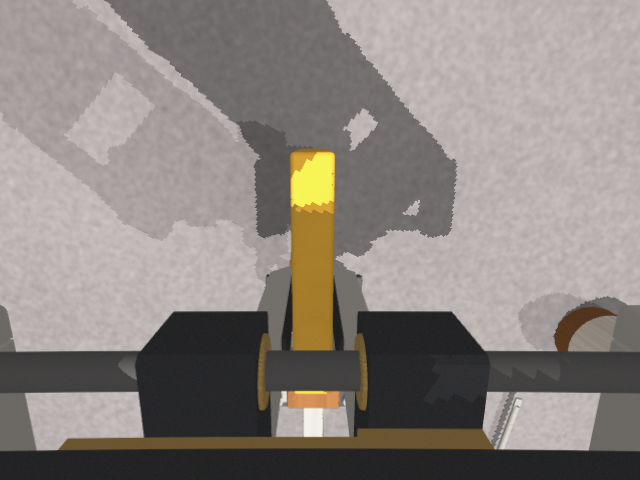

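```bash
python3 - <<'E'
from h import *
S=cam("scene"); go(.4625,-.0956,.15,2.0728)
o=get_obs(); Rt=R.from_euler('xyz',o['eef_rot']).as_matrix()
g=o['ee_pos']+Rt@[-.0595,0,.0475-.03]; print('ring top pred',g)
gp=un(322,162,5,210,120); jp=un(333,262,5,210,120)
print('gate px',gp,'pred',proj(S,g)); 
j=np.array([.4911,-.1478,.062]); print('jamb px',jp,'pred',proj(S,j))
def plane(p,z): return least_squares(lambda x:proj(S,[x[0],x[1],z])[0]-p,[.5,-.15]).x
print('S: gate',plane(gp,g[2]),'jamb',plane(jp,.062), 'diff g-j',plane(gp,g[2])-plane(jp,.062),'pred diff',g[:2]-j[:2])
E
```

```text
now [ 0.4627 -0.0948  0.1495] [-3.1404e+00 -7.0000e-04  2.0739e+00] F [ 0.7 -0.3 -2.8] w 0.0176 t 10.35
turn [-0.0008 -0.0005  0.0007] shift [-0.0012 -0.001  -0.001 ]
ring top pred [ 0.49133157 -0.14696033  0.13197289]
gate px [274. 152.] pred [[274.69318642 152.44239227]]
jamb px [276.2 172. ] pred [[276.85574787 172.46354463]]
S: gate [ 0.49139516 -0.14898039] jamb [ 0.49109306 -0.1498698 ] diff g-j [0.0003021  0.00088941] pred diff [0.00023157 0.00083967]
```

servo_tool([
  [[-0.001,-0.001,0.001,-0.001,-0.001,0.01,1],[-0.001,-0.001,0.001,-0.001,-0.001,0.02,1],[-0.001,-0.001,0.001,-0.001,-0.001,0.03,1],[-0.001,-0.001,0.001,-0.001,-0.001,0.04,1],[-0.001,-0.001,0.001,-0.001,-0.001,0.05,1],[-0.001,-0.001,0.001,-0.001,-0.001,0.06,1],[-0.001,-0.001,0.001,-0.001,-0.001,0.066,1],[-0.001,-0.001,0.001,-0.001,-0.001,0.07,1],[-0.001,-0.001,0.001,-0.001,-0.001,0.07,1],[-0.001,-0.001,0.001,-0.001,-0.001,0.07,1],[-0.001,-0.001,0.001,-0.001,-0.001,0.07,1],[-0.001,-0.001,0.001,-0.001,-0.001,0.07,1]],
])

```text
time_s: 11.35
ee_pos: [0.4625, -0.0956, 0.1147]
eef_rot: [3.141, 0.001, 2.072]
force: [-0.7, 0.4, -3.0]
grip_width: 0.0174
```

```bash
python3 - <<'E'
from h import *
go(.4625,-.0956,.1145,2.0728)
for n in ("wrist","scene"):
    W=cam(n); cv2.imwrite(f"pics/k_{n}.png",W["color"][:,:,::-1])
s=cv2.imread("pics/k_scene.png")[130:210,240:340]
cv2.imwrite("pics/k_sc.png",cv2.resize(s,None,fx=7,fy=7,interpolation=cv2.INTER_CUBIC))
o=get_obs(); Rt=R.from_euler('xyz',o['eef_rot']).as_matrix()
g=o['ee_pos']+Rt@[-.0595,0,.0475]; print('hole pred',g, 'top ring px in crop',(proj(W,g+[0,0,.03])-[240,130])*7+3)
go(.4625,-.0956,.1145,2.0728)
E
```

```text
now [ 0.4625 -0.0956  0.1147] [3.1409e+00 1.1000e-03 2.0723e+00] F [-0.7  0.4 -3. ] w 0.0174 t 11.35
turn [ 0.0004  0.0007 -0.0003] shift [-0.     -0.0001  0.0005]
hole pred [ 0.49115182 -0.14776116  0.06724678] top ring px in crop [[252.80550197 230.64744272]]
now [ 0.4625 -0.0956  0.1147] [3.1410e+00 1.1000e-03 2.0723e+00] F [ 0.4 -0.4 -2.8] w 0.0176 t 11.45
turn [ 0.0004  0.0007 -0.0003] shift [-0.0001 -0.      0.0004]
```

View pics/k_sc.png

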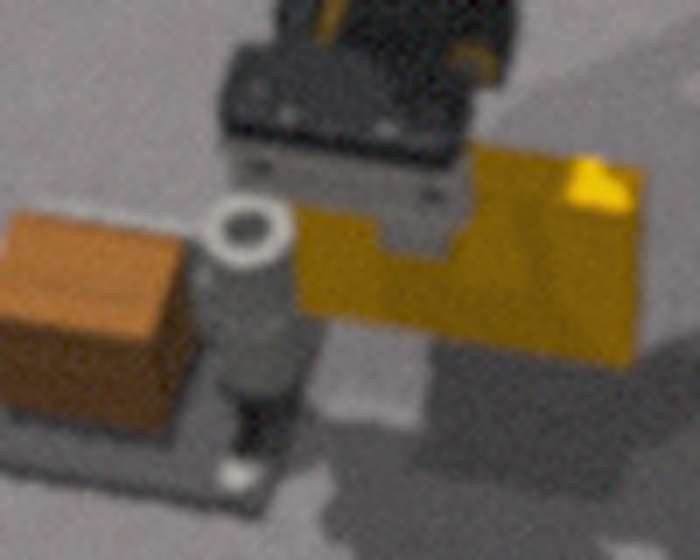

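View pics/k_wrist.png

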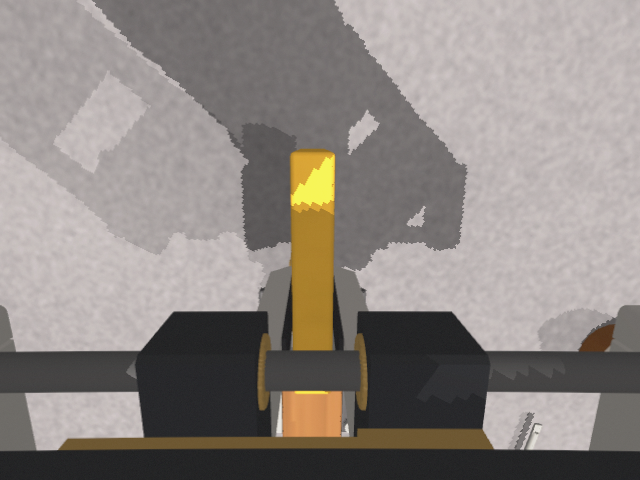

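```bash
python3 -c "
from station import *
print(hand_in())"
```

```text
the job is handed in; nothing more can be done
None
```

The pin is down and the gate is held over the jamb's knuckle. I handed the job in at 11.45 s of the 45 s allowed; the hand-in gives no verdict.

**Pin:** I pushed the red pin down with the empty, closed fingers until it hit a hard stop. The fingertips stopped at z = 63.9 mm with 14 N, where 64 mm is expected. A picture from above afterwards showed the nose just above the knuckle.

**Gate:** I gripped the larger yellow gate by its upper edge with a 50 N squeeze and carried it to the jamb. At the end I measured or estimated:

| Check | Result | Allowed |
|---|---|---|
| Gate hole height above the bench | about 67.2 mm, so about 5 mm above the jamb's hole | 62.5 to 72 mm |
| Sideways offset, tool pose against my jamb estimate | under 0.5 mm | 5 mm |
| Gate upright | tool tilt under 0.1 degree | 7 degrees |
| Gate in line with the rail stub | by eye in the wrist view, and tool yaw within 0.001 rad of the measured jamb direction | 10 degrees |
| Wrist force | about 3 N downward, roughly the gate's weight, so no sign of it resting on the jamb | contact under 0.8 N |

**Bystanders:** the bottle, tape and screwdriver looked unmoved in the pictures taken just after I lifted the gate. I did not measure them again at the end.

**Disagreements:** single-camera positions differed by 2 to 4 mm, which includes a wrist-camera bias of about 2 mm. I settled this with the view of the closed finger seam and the scene camera, which put the gate hole and jamb hole in the same relative place to within 0.1 mm when I checked it 35 mm higher up. The top camera could not see the final position because the arm was in the way.

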